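Dock the board holder on the blue ball stand and latch it

TASK

Lift the board holder by its black grip fin and lower its socket over the ball of the blue stand (not the yellow one) until it sits flat on the blue plate. Then press its red-tipped latch lever all the way down and let go, leaving the holder seated and latched.

Things in the scene. Friction and masses are not known exactly. Their poses are not given: they have to be found in the camera images.
- board_holder: Loose aluminium holder, 0.25 kg, 42 mm tall. Origin: centre of its socket's mouth, level with the flat underside; x to the green board (ends at 81 mm, 64 wide), -x to the lever channel (ends at -72, 38 wide), z up. Grip the black fin above the origin: 14 mm thick (y), 36 long (x), z 42 to 74 mm, fingers closing along y, tips above the 44 mm wide crown at z 42. Any final yaw is fine.
- blue_stand_seat (a point): Top centre of the fixed blue stand's round plate (160 mm across, 12 thick), where the neck of its 30 mm steel ball rises; ball centre 24, top 39 mm above. Seated, the holder's origin lies here. The bell socket is 36 mm wide inside, flaring to 52 at the mouth, 39 deep. A like stand with a yellow plate, 0.17 m or more away, is the wrong one.
- latch_lever (a joint): Latch lever of the holder, rad: 0 to 0.1 at the start (raised, sloping up and back at about 43 degrees), 0.75 fully down (level). Hinge along the holder's y at x -26, z 34 mm. About 2 N on the pad moves it (more for an instant at touch: push on to the stop); no spring, it stays where left. Going down it swings a pawl in under the ball, so keep it up until the holder is seated.
- lever_pad (a point): Centre of the upper face of the red thumb pad (24 x 26 mm) near the lever's end. In the holder's frame: x -45, z 72 mm with the lever up; x -66, z 49 mm fully down. Press straight down at x -58 mm with closed fingers; the channel below carries the push onto the plate.

How it is judged (in metres and radians):
On the way:
1. the holder sits on the blue stand's ball with its lever still up (distance between board_holder and blue_stand_seat below 0.01 m and angle between board_holder's own z axis and vertical below 0.15 rad and value of joint latch_lever below 0.3 rad), for 0.2 s.
At the end, for the whole second after the job is handed in: The board holder rests on the blue stand's ball, its origin within 10 mm of the seat point and upright within 0.15 rad, at rest, with the latch lever pressed down (joint above 0.57 of 0.75 rad) (distance between board_holder and blue_stand_seat below 0.01 m and angle between board_holder's own z axis and vertical below 0.15 rad and value of joint latch_lever above 0.57 rad and linear speed of board_holder below 0.02 m/s); the robot touches nothing.
It also fails if it takes over 48 s, if anything falls off the work surface, if the arm or the gripper's body presses on something with over 40 N, if the wrist force passes 120 N, or if a joint passes its speed limit or range.

ROBOT

A 6-joint arm with a two-finger parallel gripper is mounted at the origin on a cart in front of the work surface, level with it; the furniture and walls round the work are solid. World frame = base frame: x ahead of the robot, y to its left, z up, the work surface at z = 0. Lengths are in m, angles in degrees, forces in N, time in s.
With the tool pointing down it reaches from about 0.4 to 0.825 m from the base axis. Payload 7 kg.
Tool frame: the origin (TCP) lies at the very end of the fingers, on their centre line; the grasp point (between the pads) lies 19 mm behind it; z points along the fingers, y is the direction in which the jaws open and shut (so a half turn about z gives the same grasp; the last joint's range is limited). The gripper opens to 88 mm and grips with 3 to 60 N. Pads are 19 mm wide; open, the fingers measure 130 mm over their backs; the gripper's body (78 mm by 193 mm) begins 47 mm behind the grasp point.
Start: joints at [-48.237, 20.546, 0.682, 0, -70.136, -16.507], TCP at [0.288, -0.61, 0.227] pointing down, gripper open.
Joint ranges: [-176.03, 176.03], [-82.01, 121.73], [-58.28, 71.71], [-173.87, 95.51], [-174.79, -0.11], [-173.66, 173.66]. Speed limits (degrees/s): [136.94, 136.94, 172.46, 180, 180, 180].

INTERFACE

Orientations are given as [roll, pitch, yaw] about the fixed x, y, z axes, in that order (R = Rz(yaw) Ry(pitch) Rx(roll)).
In Python, from plant import telemetry, snapshot, calibration, workorder gives the robot as it stands. The module is installed in compiled form; this text tells all that it offers.
- The arm moves only by the tool step_arm, never from a script. Its argument "plan" is text: rows parted by semicolons, each of 7 numbers parted by spaces: the finger opening in cm, from 0 to 8.76, then the shift along the tool's x, y, z in cm, then the turn, a rotation vector about the tool's x, y, z in degrees. A call has 1 to 12 rows; each row shifts and turns the commanded pose from where the row before left it, along the tool's axes as they then stand; what a row does not reach is not made up. A row lasts 1/12 s, in which the tool goes at most 41.7 mm and 7.16 degrees, less where a joint would pass 70% of its speed; a pose out of reach is approached as far as the arm can. A call with a gripper value outside its range is refused whole. The fingers move at their own pace and stop on an object; the grip force is fixed at half the most. Time passes only in rows, so rows that do not move let the fingers close. It gives the time, the measured TCP pose, the force and the opening at its end, in the units of the state.
- telemetry.get_obs(): the state, without advancing time (a new reading comes with each control period).
- snapshot(name): name is "side" or "top"; returns the picture (384x512x3 uint8, blue, green, red); there is no depth.
- calibration(name): a dict with "K" (3x3 intrinsics, pixels), "camera_from_world" (4x4, takes a point from world to camera coordinates). Camera axes: x right, y up, looking along -z (the intrinsics and any distortion apply to the point x, -y, -z); pixel columns grow to the right and rows downward; lengths in m; the calibration is good to about 2 mm. A picture is of the moment at which its call begins. calibration takes no time and is no camera call.
- workorder.close_job(): hands the job in, once; it reports no verdict.
The state is a dict: "clock": time; "joint_pos": joint angles; "qvel": joint speeds; "tau": joint torques, N m; "tool_pos": TCP position; "orientation": TCP orientation; "force": force on the tool from outside, world axes, zero at the start; "moment": the same for the moment, N m; "opening": finger opening in m.
Only numpy, scipy, OpenCV 4.12 (cv2) and the standard library are available. Lean on these libraries where they do the work, as an engineer would, in place of code of your own. Each camera call takes 0.05 s, during which the arm holds its last target.

## Working session

There is one attempt and no reset: what is moved stays moved. The work goes in short steps, Python scripts to look and compute and a tool call to move; the robot and the scene stay as the last step left them, time stands still between calls to the robot, and variables do not carry over. Pictures are saved under pics/ and viewed, and the job is handed in when it is done.

Besides the shell and the picture viewer there is one more tool, called as a command line: name --argument value ..., lists and objects as JSON in quotes. step_arm: Moves the arm, as the interface text tells. Its arguments: {"type":"object","properties":{"plan":{"type":"string"}},"required":["plan"]}

```bash
mkdir -p pics; python3 - <<'E'
from plant import telemetry, snapshot, calibration
import cv2
for n in("side","top"):
    cv2.imwrite(f"pics/{n}0.png",snapshot(n)); c=calibration(n); print(n,c)
print(telemetry.get_obs())
E
```

```text
side {'K': array([[384.17371033,   0.        , 250.51102062],
       [  0.        , 384.17371033, 189.39435378],
       [  0.        ,   0.        ,   1.        ]]), 'camera_from_world': array([[ 0.99848923,  0.05480577, -0.00394663, -0.46143073],
       [-0.03223003,  0.64233144,  0.76574901, -0.02120945],
       [ 0.0445025 , -0.76446494,  0.64312742, -0.92159433],
       [ 0.        ,  0.        ,  0.        ,  1.        ]])}
top {'K': array([[358.17513404,   0.        , 254.08272982],
       [  0.        , 358.17513404, 192.41696556],
       [  0.        ,   0.        ,   1.        ]]), 'camera_from_world': array([[ 0.02478965, -0.99925259, -0.02966038, -0.00813206],
       [ 0.98581068,  0.0195074 ,  0.16672364, -0.47851436],
       [-0.16602043, -0.03337254,  0.98555745, -0.85712752],
       [ 0.        ,  0.        ,  0.        ,  1.        ]])}
{'clock': 0.1, 'joint_pos': array([-4.82402630e+01,  2.05869941e+01,  6.38860210e-01, -1.86410024e-02,
       -7.01336239e+01, -1.65060482e+01]), 'qvel': array([-0.05764135, -0.12968826,  0.19213887,  0.0676824 ,  0.03218078,
        0.00922859]), 'tau': array([-4.19662902e-04, -5.84163666e+01,  2.93751723e+01,  7.01548576e+00,
        1.01069076e-02, -5.22860773e-05]), 'tool_pos': array([ 0.28776463, -0.6101134 ,  0.22571608]), 'orientation': array([ 1.79916632e+02, -6.42854077e-03, -1.54752654e+02]), 'force': array([-0.03826599,  0.31951176, -0.81261053]), 'moment': array([0.05133714, 0.04179929, 0.02060229]), 'opening': 0.08790869835054005}
```

View pics/side0.png

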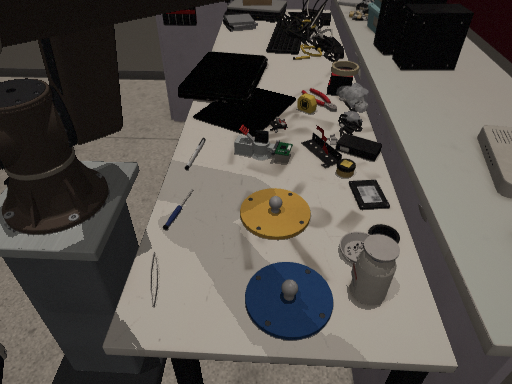

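View pics/top0.png

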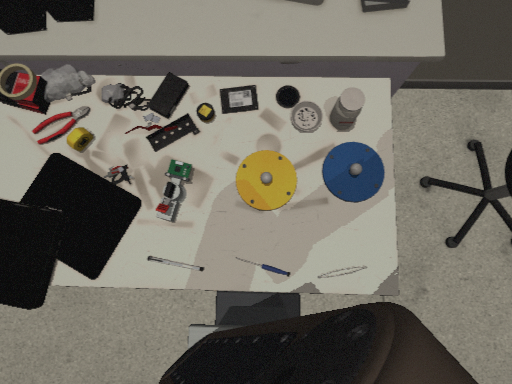

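The side view shows the holder at about (262,145), the yellow stand at (275,212) and the blue one at (289,297). In the top view they are at (173,190), (266,180) and (353,172). I'll zoom in on the holder.

```bash
cat > h.py <<'E'
import numpy as np, cv2
from plant import calibration
def ray(n,px):
    c=calibration(n);T=c["camera_from_world"];K=c["K"]
    d=np.linalg.inv(K)@[px[0],px[1],1]; d=d*[1,-1,-1]
    R=T[:3,:3]; o=-R.T@T[:3,3]; return o,R.T@d
def onz(n,px,z):
    o,d=ray(n,px); return o+d*(z-o[2])/d[2]
def tri(p,q):
    o1,d1=ray("side",p);o2,d2=ray("top",q)
    A=np.stack([d1,-d2],1); s=np.linalg.lstsq(A,o2-o1,rcond=None)[0]
    a=o1+d1*s[0];b=o2+d2*s[1]; return (a+b)/2,np.linalg.norm(a-b)
def proj(n,P):
    c=calibration(n);T=c["camera_from_world"]
    p=T[:3,:3]@P+T[:3,3]; p=c["K"]@(p*[1,-1,-1]); return p[:2]/p[2]
E
python3 - <<'E'
from h import *
a=cv2.imread("pics/side0.png");b=cv2.imread("pics/top0.png")
A=cv2.resize(a[115:175,220:310],None,fx=8,fy=8,interpolation=cv2.INTER_CUBIC)
B=cv2.resize(b[150:230,145:205],None,fx=7,fy=7,interpolation=cv2.INTER_CUBIC)
cv2.imwrite("pics/sz0.png",A);cv2.imwrite("pics/tz0.png",B)
for n,im in(("side",a),("top",b)):
    hsv=cv2.cvtColor(im,cv2.COLOR_BGR2HSV)
    for nm,lo,hi,z in(("blue",(100,120,50),(125,255,255),.012),("yel",(12,120,120),(32,255,255),.012)):
        m=cv2.inRange(hsv,lo,hi)
        c=max(cv2.findContours(m,0,1)[0],key=cv2.contourArea)
        pts=np.array([onz(n,p,z)[:2] for p in cv2.convexHull(c)[:,0]])
        (x,y),r=cv2.minEnclosingCircle(pts.astype(np.float32)); 
        e=cv2.fitEllipse((pts*1000).astype(np.float32))
        print(n,nm,x,y,r,e)
E
```

```text
side blue 0.544874906539917 -0.25467875599861145 0.07906515896320343 ((544.8436279296875, -254.58767700195312), (157.16714477539062, 157.41226196289062), 51.234622955322266)
side yel 0.518767237663269 -0.02923441305756569 0.07933583110570908 ((518.6832275390625, -29.111690521240234), (157.17161560058594, 157.40093994140625), 30.678098678588867)
top blue 0.5449134707450867 -0.25050920248031616 0.0790582150220871 ((544.6575317382812, -250.63311767578125), (155.23513793945312, 157.51687622070312), 57.484580993652344)
top yel 0.5185769200325012 -0.02601522207260132 0.07945708185434341 ((518.41259765625, -26.016490936279297), (157.27301025390625, 158.060546875), 89.84205627441406)
```

View pics/sz0.png

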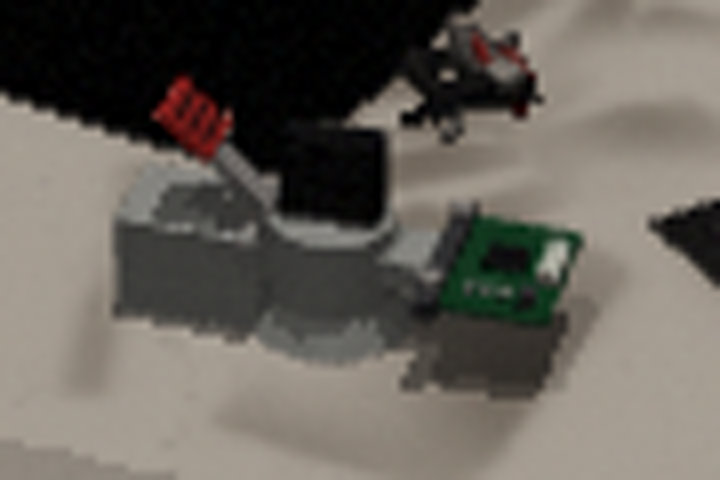

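View pics/tz0.png

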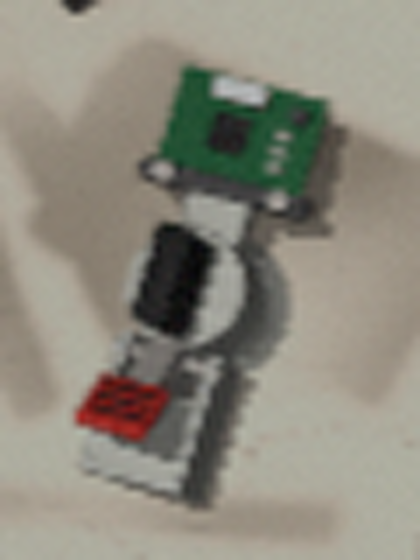

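```bash
python3 - <<'E'
from h import *
T=lambda x,y:(145+(x+.5)/7-.5,150+(y+.5)/7-.5)
S=lambda x,y:(220+(x+.5)/8-.5,115+(y+.5)/8-.5)
for n in("side","top"): print(ray(n,(256,192))[0])
b=cv2.imread("pics/top0.png");a=cv2.imread("pics/side0.png")
cr=b[150:230,145:205]; hsv=cv2.cvtColor(b,cv2.COLOR_BGR2HSV);hs=cv2.cvtColor(a,cv2.COLOR_BGR2HSV)
def cent(m,box):
    M=np.zeros_like(m);x0,y0,x1,y1=box;M[y0:y1,x0:x1]=m[y0:y1,x0:x1]
    n,l,st,c=cv2.connectedComponentsWithStats(M);i=1+np.argmax(st[1:,4]);
    pts=np.argwhere(l==i)[:,::-1]
    return c[i],st[i],pts
redt=cent(cv2.inRange(hsv,(0,150,80),(8,255,255))|cv2.inRange(hsv,(172,150,80),(180,255,255)),(150,195,175,220))
reds=cent(cv2.inRange(hs,(0,150,80),(8,255,255))|cv2.inRange(hs,(172,150,80),(180,255,255)),(235,120,255,140))
grt=cent(cv2.inRange(hsv,(55,90,30),(90,255,255)),(160,155,200,185))
grs=cent(cv2.inRange(hs,(55,90,30),(90,255,255)),(270,138,300,160))
fit=cent(cv2.inRange(hsv,(0,0,0),(180,255,40)),(160,178,178,200))
for nm,q in(("redt",redt),("reds",reds),("grt",grt),("grs",grs),("fint",fit)):print(nm,q[0],q[1])
print("red",tri(reds[0],redt[0]),"green",tri(grs[0],grt[0]))
fs=S(334,175);print("fin",tri(fs,fit[0]),onz("top",fit[0],.06))
print("crown centre",onz("top",T(187,287),.042))
r=onz("top",redt[0],.070);print("red z.07",r)
p=np.array([onz("top",x,.06)[:2] for x in fit[2]])
w,v=np.linalg.eigh(np.cov(p.T));print("fin axis",v[:,1],np.degrees(np.arctan2(v[1,1],v[0,1])),np.sqrt(w*12))
p=np.array([onz("top",x,.03)[:2] for x in grt[2]]).astype(np.float32);print(cv2.minAreaRect(p*1000))
for z in(.042,):
  print("channel end corners",onz("top",T(83,468),z),onz("top",T(183,497),z))
print("fin top corners via side", [tri(S(*s),T(*t)) for s,t in []])
E
```

```text
[ 0.50106329 -0.665614    0.6071226 ]
[ 0.32962548 -0.02739594  0.92428686]
redt [162.22222222 207.85714286] [156 204  13   9  63]
reds [243.60526316 129.44736842] [239 125  10  10  38]
grt [179.01435407 168.94736842] [168 160  23  18 209]
grs [281.93457944 148.6635514 ] [275 142  15  14 107]
fint [169.45454545 189.25252525] [165 182  10  16  99]
red (array([0.43152437, 0.22363601, 0.068055  ]), np.float64(0.00012878887269946712)) green (array([0.53713716, 0.1984611 , 0.02715273]), np.float64(0.002588825798681039))
fin (array([0.47977187, 0.21257266, 0.05461677]), np.float64(0.00032514849778507736)) [0.47900429 0.21112175 0.06      ]
crown centre [0.47883497 0.21122433 0.042     ]
red z.07 [0.43122931 0.22305124 0.07      ]
fin axis [-0.99492548  0.10061459] 174.22543742867828 [0.01912841 0.03590824]
((539.510498046875, 197.27352905273438), (54.712135314941406, 35.587486267089844), 76.94718933105469)
channel end corners [0.4127758  0.24434943 0.042     ] [0.4032507  0.20784051 0.042     ]
fin top corners via side []
```

```bash
python3 - <<'E'
from h import *
b=cv2.imread("pics/top0.png");a=cv2.imread("pics/side0.png")
o=np.hstack([cv2.resize(a[200:320,325:410],None,fx=4,fy=4),cv2.resize(b[70:190,280:390],None,fx=4,fy=4)])
cv2.imwrite("pics/bot.png",o)
for z in(0,.05,.1): print(z,"base side",onz("side",(369,290),z),"top",onz("top",(344,121),z))
print("cap",tri((380,249),(350,99)))
E
```

```text
0 base side [ 6.96447115e-01 -2.25002498e-01  1.11022302e-16] top [ 0.68479983 -0.23309437  0.        ]
0.05 base side [ 0.68035615 -0.26128936  0.05      ] top [ 0.6655864  -0.22196695  0.05      ]
0.1 base side [ 0.66426518 -0.29757623  0.1       ] top [ 0.64637298 -0.21083954  0.1       ]
cap (array([ 0.69485594, -0.22292788,  0.11330172]), np.float64(0.0030032090659688074))
```

View pics/bot.png

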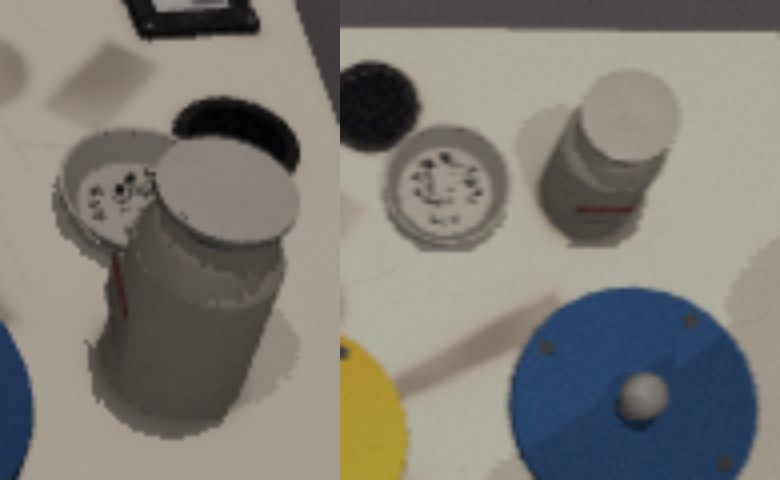

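```bash
cat >> h.py <<'E'
def delta(x,y,z,yaw=None):
    from plant import telemetry
    from scipy.spatial.transform import Rotation as R
    o=telemetry.get_obs(); r=R.from_euler("xyz",o["orientation"],degrees=True)
    print("t",round(o["clock"],2),"pos",o["tool_pos"].round(4),"rpy",o["orientation"].round(2),"F",o["force"].round(2),"open",round(o["opening"],4),"q",o["joint_pos"].round(1))
    print("shift cm (tool)",(100*r.inv().apply(np.array([x,y,z])-o["tool_pos"])).round(2))
    if yaw is not None: print("turn",(r.inv()*R.from_euler("xyz",[180,0,yaw],degrees=True)).as_rotvec(degrees=True).round(2))
E
```

step_arm --plan "8.7 -2 0 0 0 0 6.42;8.7 -3 0 0 0 0 6.42;8.7 -3 0 0 0 0 6.42;8.7 -3 0 0 0 0 6.42;8.7 -3 0 0 0 0 6.42;8.7 -2 0 0 0 0 6.42;8.7 0 0 0 0 0 0;8.7 0 0 0 0 0 0"

```text
clock: 0.77
tool_pos: [0.4443, -0.5847, 0.2251]
orientation: [179.9, -0.1, 166.9]
force: [-1.2, 0.4, -0.7]
opening: 0.0871
```

```bash
python3 -c "
from h import *
delta(.479,.211,.15,-193.3)"
```

```text
t 0.77 pos [ 0.4443 -0.5847  0.2251] rpy [ 1.7994e+02 -1.0000e-01  1.6687e+02] F [-1.2  0.4 -0.7] open 0.0871 q [-37.6  26.3   9.3  -0.  -73.2 -65.5]
shift cm (tool) [14.69 78.27  7.62]
turn [ 0.06 -0.1   0.17]
```

step_arm --plan "8.7 0.3 1.6 0 0 0 0;8.7 0.6 3.3 0 0 0 0;8.7 0.6 3.3 0 0 0 0;8.7 0.6 3.3 0 0 0 0;8.7 0.6 3.3 0 0 0 0;8.7 0.6 3.3 0 0 0 0;8.7 0.6 3.3 0 0 0 0;8.7 0.6 3.3 0 0 0 0;8.7 0.6 3.3 0 0 0 0;8.7 0.6 3.3 0 0 0 0;8.7 0.6 3.3 0 0 0 0;8.7 0.6 3.3 0 0 0 0"

```text
clock: 1.77
tool_pos: [0.4619, -0.1996, 0.2267]
orientation: [180.0, 0.0, 166.8]
force: [0.8, 0.1, 1.4]
opening: 0.0871
```

step_arm --plan "8.7 0.6 3.3 0 0 0 0;8.7 0.6 3.3 0 0 0 0;8.7 0.6 3.3 0 0 0 0;8.7 0.6 3.3 0 0 0 0;8.7 0.6 3.3 0 0 0 0;8.7 0.6 3.3 0 0 0 0;8.7 0.6 3.3 0 0 0 0;8.7 0.6 3.3 0 0 0 0;8.7 0.6 3.3 0 0 0 0;8.7 0.6 3.3 0 0 0 0;8.7 0.6 3 0.5 0 0 0;8.7 0.5 2 1 0 0 0"

```text
clock: 2.77
tool_pos: [0.4817, 0.1874, 0.2126]
orientation: [179.9, 0.1, 166.9]
force: [1.2, -0.8, -0.0]
opening: 0.0871
```

step_arm --plan "8.7 0.3 1.5 2 0 0 0;8.7 0 0 2 0 0 0;8.7 0 0 1 0 0 0;8.7 0 0 0 0 0 0;8.7 0 0 0 0 0 0"

```text
clock: 3.18
tool_pos: [0.4818, 0.1998, 0.1618]
orientation: [-179.9, -0.0, 166.7]
force: [0.2, 0.7, 0.5]
opening: 0.0872
```

```bash
python3 -c "
from h import *
from plant import snapshot
a=snapshot('side');cv2.imwrite('pics/s1.png',cv2.resize(a[60:210,180:380],None,fx=4,fy=4))
delta(.479,.211,.046,-193.3)"
```

```text
t 3.23 pos [0.4823 0.2002 0.1625] rpy [1.7997e+02 5.0000e-02 1.6673e+02] F [ 0.1  -0.35  0.72] open 0.0867 q [  44.1    9.2  -23.7    0.   -57.  -147.4]
shift cm (tool) [ 0.58  0.97 11.65]
turn [0.03 0.05 0.03]
```

View pics/s1.png

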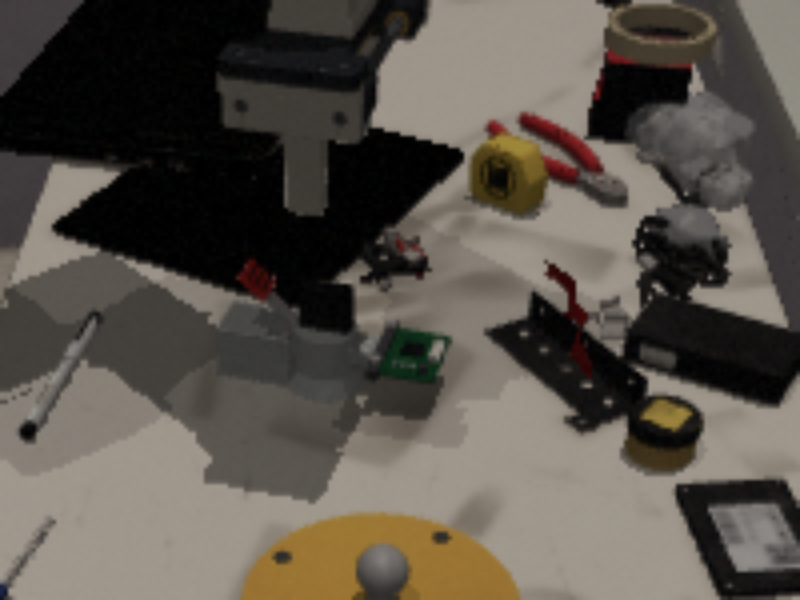

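The gripper is above the holder, with the finger at zoomed (307,180) and the fin at (327,305). Nothing is in the way, so I'm descending.

step_arm --plan "8.7 0.3 0.5 1 0 0 0;8.7 0.3 0.5 2 0 0 0;8.7 0 0 2.5 0 0 0;8.7 0 0 2 0 0 0;8.7 0 0 1.5 0 0 0;8.7 0 0 1 0 0 0;8.7 0 0 0.8 0 0 0;8.7 0 0 0.6 0 0 0;8.7 0 0 0 0 0 0;8.7 0 0 0 0 0 0;8.7 0 0 0 0 0 0"

```text
clock: 4.15
tool_pos: [0.4788, 0.2124, 0.0483]
orientation: [179.9, 0.0, 166.7]
force: [0.4, -0.2, 1.1]
opening: 0.0868
```

```bash
python3 -c "
from h import *
from plant import snapshot
a=snapshot('side');cv2.imwrite('pics/s2.png',cv2.resize(a[90:190,200:330],None,fx=6,fy=6))
delta(.479,.211,.046,-193.3)"
```

```text
t 4.2 pos [0.4788 0.2124 0.0484] rpy [1.7993e+02 5.0000e-02 1.6674e+02] F [ 0.77 -0.15  0.26] open 0.0868 q [  45.4   17.3  -31.1    0.   -41.5 -148.7]
shift cm (tool) [-0.05 -0.13  0.24]
turn [0.07 0.05 0.04]
```

View pics/s2.png

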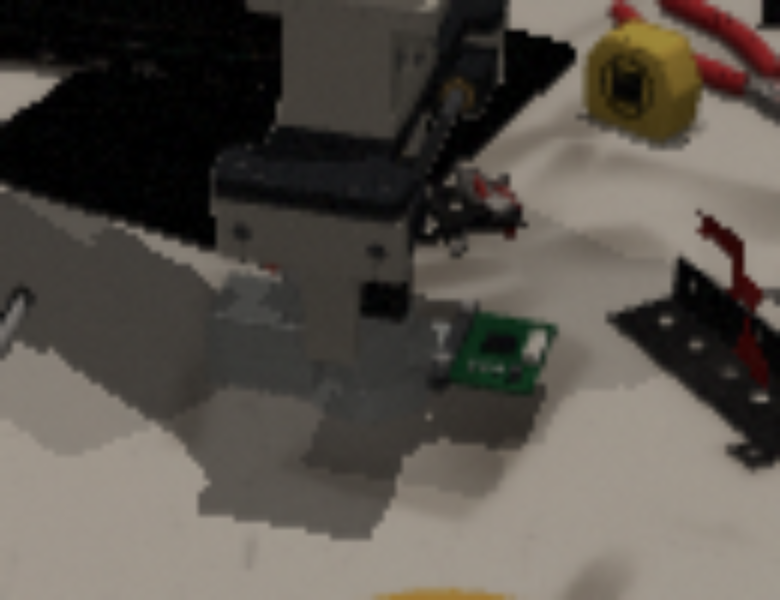

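The near finger covers zoomed x 305–360. The fin shows past it out to 405, which is the parallax I'd expect from a centred grasp. I'm closing.

step_arm --plan "8.7 0 -0.1 0.2 0 0 0;6 0 0 0 0 0 0;3 0 0 0 0 0 0;1 0 0 0 0 0 0;0 0 0 0 0 0 0;0 0 0 0 0 0 0;0 0 0 0 0 0 0;0 0 0 0 0 0 0;0 0 0 0 0 0 0;0 0 0 0 0 0 0;0 0 0 0 0 0 0;0 0 0 0 0 0 0"

```text
clock: 5.2
tool_pos: [0.4781, 0.211, 0.0455]
orientation: [-180.0, -0.0, 166.7]
force: [-0.2, 0.7, -0.6]
opening: 0.0192
```

step_arm --plan "0 0 0 0 0 0 0;0 0 0 0 0 0 0;0 0 0 0 0 0 0;0 0 0 0 0 0 0"

```text
clock: 5.53
tool_pos: [0.4779, 0.2109, 0.0454]
orientation: [-180.0, -0.0, 166.7]
force: [1.1, 0.6, -2.6]
opening: 0.0138
```

Gripped: the opening is 13.8 mm against a 14 mm fin. Lifting.

step_arm --plan "0 0 0 -0.3 0 0 0;0 0 0 -0.8 0 0 0;0 0 0 -1.5 0 0 0;0 0 0 -1.5 0 0 0;0 0 0 -1.5 0 0 0;0 0 0 -1.5 0 0 0;0 0 0 -1.5 0 0 0;0 0 0 -1 0 0 0;0 0 0 -0.5 0 0 0;0 0 0 0 0 0 0;0 0 0 0 0 0 0;0 0 0 0 0 0 0"

```text
clock: 6.53
tool_pos: [0.4775, 0.2106, 0.1457]
orientation: [-179.9, -0.1, 166.7]
force: [0.3, 1.0, -3.1]
opening: 0.0139
```

```bash
python3 -c "
from h import *
from plant import snapshot
a=snapshot('side');b=snapshot('top')
cv2.imwrite('pics/s3.png',cv2.resize(a[60:180,200:350],None,fx=5,fy=5));cv2.imwrite('pics/t3.png',cv2.resize(b[130:250,110:260],None,fx=4,fy=4))
delta(.5447,-.2525,.146,-193.3)"
```

```text
t 6.63 pos [0.4776 0.2107 0.1456] rpy [-1.7992e+02 -6.0000e-02  1.6673e+02] F [ 1.03  0.51 -2.8 ] open 0.0139 q [  45.3   10.3  -24.9   -0.   -54.9 -148.6]
shift cm (tool) [-1.716e+01 -4.354e+01  1.000e-02]
turn [-0.08 -0.06  0.03]
```

View pics/s3.png

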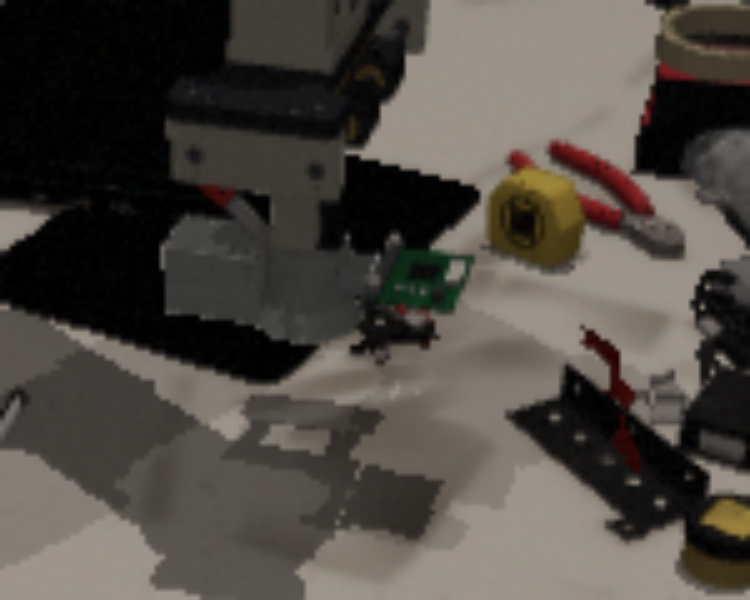

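View pics/t3.png

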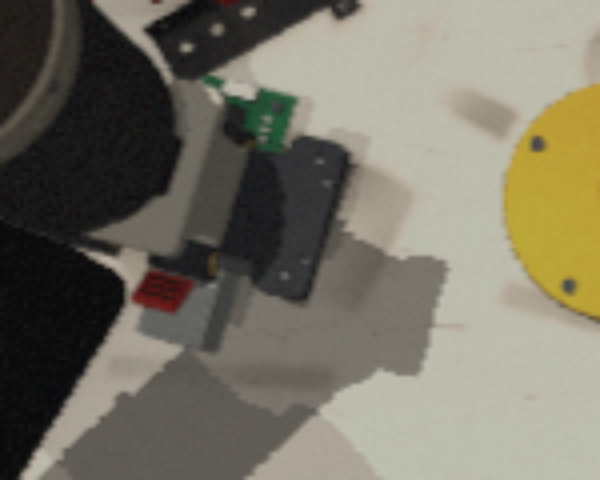

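step_arm --plan "0 -0.3 -0.8 0 0 0 0;0 -0.6 -1.5 0 0 0 0;0 -0.8 -2 0 0 0 0;0 -0.8 -2 0 0 0 0;0 -0.8 -2 0 0 0 0;0 -0.8 -2 0 0 0 0;0 -0.8 -2 0 0 0 0;0 -0.8 -2 0 0 0 0;0 -0.8 -2 0 0 0 0;0 -0.8 -2 0 0 0 0;0 -0.8 -2 0 0 0 0;0 -0.8 -2 0 0 0 0"

```text
clock: 7.63
tool_pos: [0.5132, -0.028, 0.1461]
orientation: [-180.0, -0.0, 166.7]
force: [0.3, 0.4, -3.1]
opening: 0.0138
```

step_arm --plan "0 -0.8 -2 0 0 0 0;0 -0.8 -2 0 0 0 0;0 -0.8 -2 0 0 0 0;0 -0.8 -2 0 0 0 0;0 -0.8 -2 0 0 0 0;0 -0.8 -2 0 0 0 0;0 -0.8 -2 0 0 0 0;0 -0.8 -2 0 0 0 0;0 -0.8 -2 0 0 0 0;0 -0.6 -1.5 0 0 0 0;0 -0.4 -1 0 0 0 0;0 0 0 0 0 0 0"

```text
clock: 8.63
tool_pos: [0.5459, -0.2467, 0.1458]
orientation: [-180.0, -0.1, 166.6]
force: [0.9, 1.0, -3.2]
opening: 0.0138
```

step_arm --plan "0 0 0 0 0 0 0;0 0 0 0 0 0 0;0 0 0 0 0 0 0"

```text
clock: 8.88
tool_pos: [0.5461, -0.2441, 0.1465]
orientation: [180.0, -0.0, 166.8]
force: [1.0, -0.5, -2.3]
opening: 0.0139
```

```bash
python3 -c "
from h import *
from plant import snapshot
a=snapshot('side');b=snapshot('top')
cv2.imwrite('pics/s4r.png',a);cv2.imwrite('pics/t4r.png',b)
cv2.imwrite('pics/s4.png',cv2.resize(a[184:384,200:420],None,fx=3,fy=3));cv2.imwrite('pics/t4.png',cv2.resize(b[80:250,260:430],None,fx=3.5,fy=3.5))
delta(.5447,-.2525,.1,-193.3)"
```

```text
t 8.98 pos [ 0.5464 -0.2441  0.1467] rpy [1.7999e+02 1.0000e-02 1.6679e+02] F [-0.14 -0.31 -3.28] open 0.014 q [ -5.4  17.  -15.5  -0.  -57.5 -97.8]
shift cm (tool) [-0.03 -0.86  4.67]
turn [0.01 0.01 0.09]
```

View pics/s4.png

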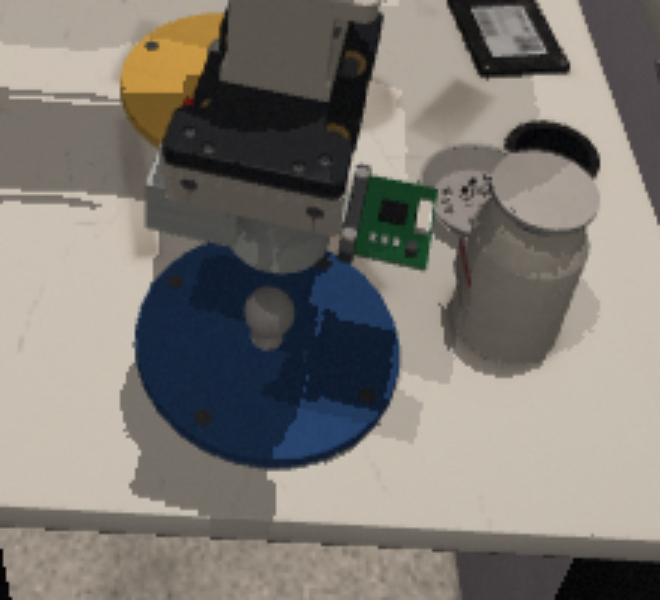

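View pics/t4.png

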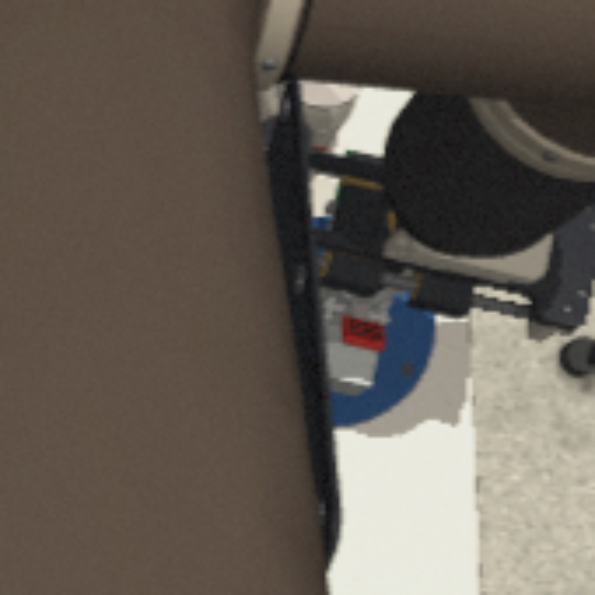

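The side view shows the bell mouth, with its bottom arc at about zoomed (280,274), behind the ball at (268,317). The bottle is clear. I'll check the mouth centre against the grasp.

```bash
python3 -c "
from h import *
o=np.array([.5464,-.2441,.1012])
th=np.linspace(0,6.283,73)
P=np.array([proj('side',o+[.029*np.cos(t),.029*np.sin(t),0]) for t in th]); Z=(P-[200,184])*3
print('rim zoom lowest',Z[Z[:,1].argmax()],'left',Z[Z[:,0].argmin()],'right',Z[Z[:,0].argmax()])
print('ball centre top/side proj',(proj('side',np.array([.5447,-.2525,.036]))-[200,184])*3)
a=cv2.imread('pics/s4r.png');cv2.imwrite('pics/s4z.png',cv2.resize(a[225:300,240:350],None,fx=7,fy=7,interpolation=cv2.INTER_CUBIC))
"
```

```text
rim zoom lowest [283.35699056 269.01984495] left [225.31208322 224.96308442] right [329.28807925 232.69994653]
ball centre top/side proj [267.37472337 309.54728547]
```

View pics/s4z.png

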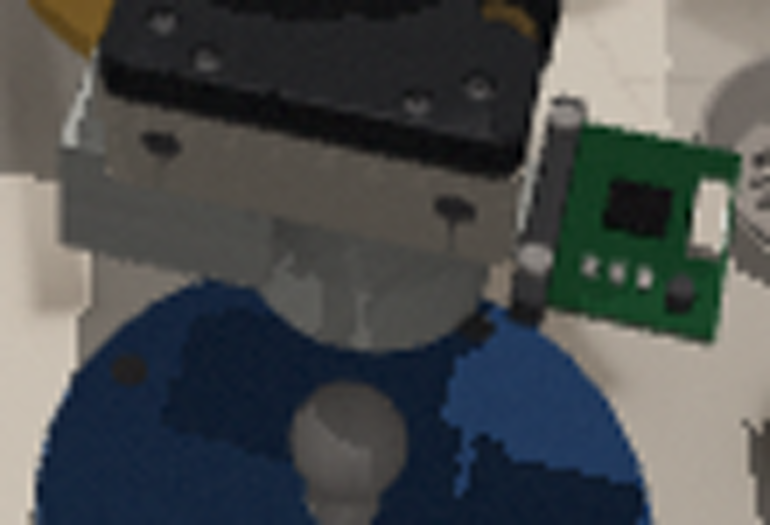

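step_arm --plan "0 0 -0.5 0 0 0 0;0 0 -0.4 0.5 0 0 0;0 0 0 1 0 0 0;0 0 0 1 0 0 0;0 0 0 1 0 0 0;0 0 0 0.7 0 0 0;0 0 0 0 0 0 0;0 0 0 0 0 0 0;0 0 0 0 0 0 0"

```text
clock: 9.73
tool_pos: [0.5445, -0.2536, 0.1047]
orientation: [-180.0, 0.0, 166.7]
force: [-0.1, 0.1, -1.9]
opening: 0.0138
```

```bash
python3 -c "
from h import *
from plant import snapshot
a=snapshot('side')
cv2.imwrite('pics/s5.png',cv2.resize(a[225:325,240:350],None,fx=6,fy=6,interpolation=cv2.INTER_CUBIC))
delta(.5447,-.2525,.0575,-193.3)"
```

```text
t 9.78 pos [ 0.5447 -0.2536  0.105 ] rpy [-1.7999e+02  4.0000e-02  1.6675e+02] F [-0.21  0.05 -2.69] open 0.014 q [ -6.3  19.6 -18.    0.  -52.4 -96.9]
shift cm (tool) [0.03 0.11 4.75]
turn [-0.01  0.04  0.05]
```

View pics/s5.png

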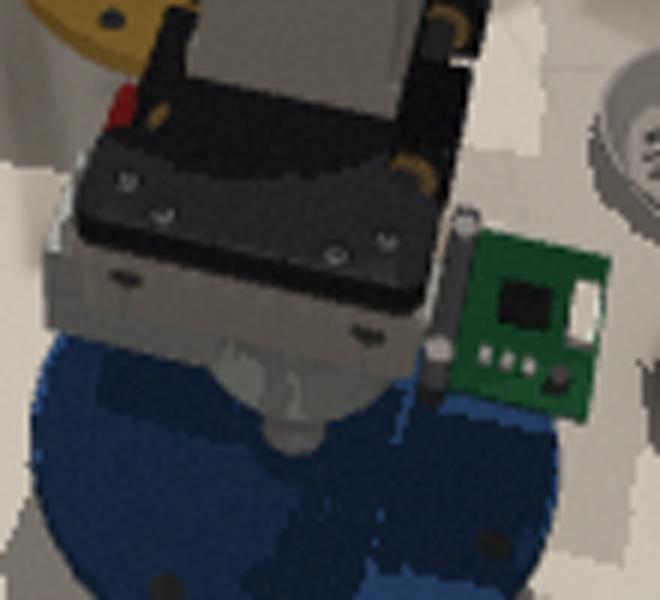

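The bell, with its arc bottom at zoomed (300,420), is right over the ball's neck at (295,440). I'm shifting 1 mm and lowering with force checks.

step_arm --plan "0 0 0.1 0.4 0 0 0;0 0 0 0.6 0 0 0;0 0 0 0.6 0 0 0;0 0 0 0.6 0 0 0;0 0 0 0.4 0 0 0;0 0 0 0 0 0 0;0 0 0 0 0 0 0"

```text
clock: 10.37
tool_pos: [0.5442, -0.2526, 0.0781]
orientation: [-180.0, -0.1, 166.7]
force: [1.2, 0.3, -2.2]
opening: 0.0137
```

step_arm --plan "0 0 0 0.4 0 0 0;0 0 0 0.4 0 0 0;0 0 0 0.4 0 0 0;0 0 0 0.3 0 0 0;0 0 0 0.2 0 0 0;0 0 0 0 0 0 0;0 0 0 0 0 0 0"

```text
clock: 10.95
tool_pos: [0.5444, -0.2526, 0.0614]
orientation: [-180.0, -0.0, 166.7]
force: [-0.0, -0.4, -3.3]
opening: 0.0134
```

step_arm --plan "0 0 0 0.2 0 0 0;0 0 0 0.1 0 0 0;0 0 0 0.1 0 0 0;0 0 0 0 0 0 0;0 0 0 0 0 0 0"

```text
clock: 11.37
tool_pos: [0.5444, -0.2526, 0.0575]
orientation: [-180.0, -0.0, 166.7]
force: [0.4, -0.0, -3.1]
opening: 0.0135
```

step_arm --plan "0 0 0 0.05 0 0 0;0 0 0 0.05 0 0 0;0 0 0 0 0 0 0;0 0 0 0 0 0 0"

```text
clock: 11.7
tool_pos: [0.5447, -0.2526, 0.0573]
orientation: [-180.0, 0.0, 166.8]
force: [-2.6, 2.1, 6.3]
opening: 0.0138
```

Contact came at a TCP height of 57.3 mm against the 57.5 mm predicted, so the holder is on the plate. I'll look, then release.

```bash
python3 -c "
from h import *
from plant import snapshot
a=snapshot('side')
cv2.imwrite('pics/s6.png',cv2.resize(a[225:325,240:350],None,fx=6,fy=6,interpolation=cv2.INTER_CUBIC))
"
```

```text
(no output)
```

View pics/s6.png

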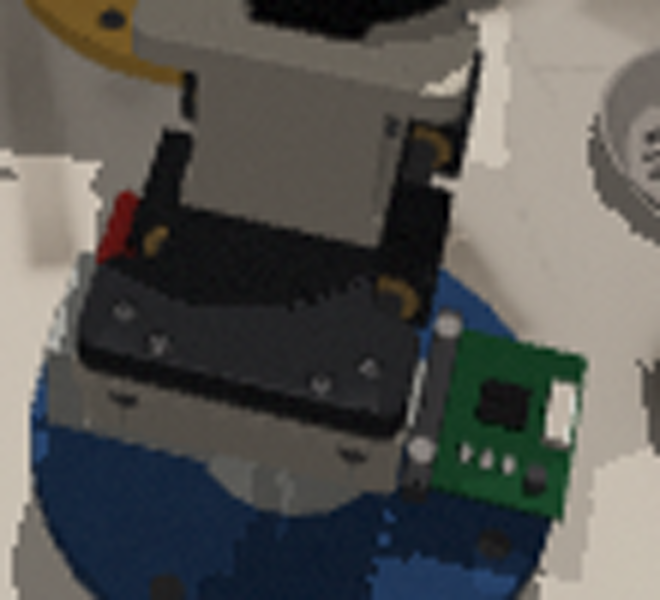

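step_arm --plan "2 0 0 0 0 0 0;3 0 0 0 0 0 0;5 0 0 0 0 0 0;5 0 0 0 0 0 0;5 0 0 0 0 0 0;5 0 0 0 0 0 0;5 0 0 -0.5 0 0 0;5 0 0 -1 0 0 0;5 0 0 -1.5 0 0 0;5 0 0 -1.5 0 0 0;5 0 0 -1.5 0 0 0;5 0 0 0 0 0 0"

```text
clock: 12.75
tool_pos: [0.5465, -0.2532, 0.1209]
orientation: [-180.0, 0.3, 166.8]
force: [0.5, -0.6, 0.3]
opening: 0.05
```

Before release the picture showed the bell flat on the plate, with its arc bottom at (300,510). Next I raise, close the fingers and move over the pad.

step_arm --plan "5 0 0 -1.5 0 0 0;5 0 0 -1.5 0 0 0;5 0 0 -1 0 0 0;3 1 0 0 0 0 0;0 2 0 0 0 0 0;0 2 0 0 0 0 0;0 0.8 0 0 0 0 0;0 0 0 0 0 0 0;0 0 0 0 0 0 0;0 0 0 0 0 0 0;0 0 0 0 0 0 0;0 0 0 0 0 0 0"

```text
clock: 13.75
tool_pos: [0.4885, -0.2394, 0.1563]
orientation: [-180.0, -0.0, 166.7]
force: [-0.3, -0.2, -0.1]
opening: 0.0007
```

```bash
python3 -c "
from h import *
from plant import snapshot
a=snapshot('side');b=snapshot('top')
cv2.imwrite('pics/s7r.png',a);cv2.imwrite('pics/t7r.png',b)
cv2.imwrite('pics/s7.png',cv2.resize(a[205:325,220:350],None,fx=5,fy=5,interpolation=cv2.INTER_CUBIC))
cv2.imwrite('pics/t7.png',cv2.resize(b[120:220,310:420],None,fx=5,fy=5,interpolation=cv2.INTER_CUBIC))
h=np.array([np.cos(np.radians(-13.3)),np.sin(np.radians(-13.3))]);t=np.array([.5447,-.2525])-.058*h
for z in (.09,.061):delta(*t,z,-193.3)
"
```

```text
t 13.85 pos [ 0.4883 -0.2393  0.1562] rpy [-1.7999e+02 -3.0000e-02  1.6673e+02] F [-0.07 -0.14  0.66] open 0.0004 q [ -5.5  11.6 -21.6   0.  -56.8 -97.8]
shift cm (tool) [0.01 0.02 6.62]
turn [-0.01 -0.03  0.03]
t 13.85 pos [ 0.4883 -0.2393  0.1562] rpy [-1.7999e+02 -3.0000e-02  1.6673e+02] F [-0.07 -0.14  0.66] open 0.0004 q [ -5.5  11.6 -21.6   0.  -56.8 -97.8]
shift cm (tool) [0.01 0.02 9.52]
turn [-0.01 -0.03  0.03]
```

View pics/s7.png

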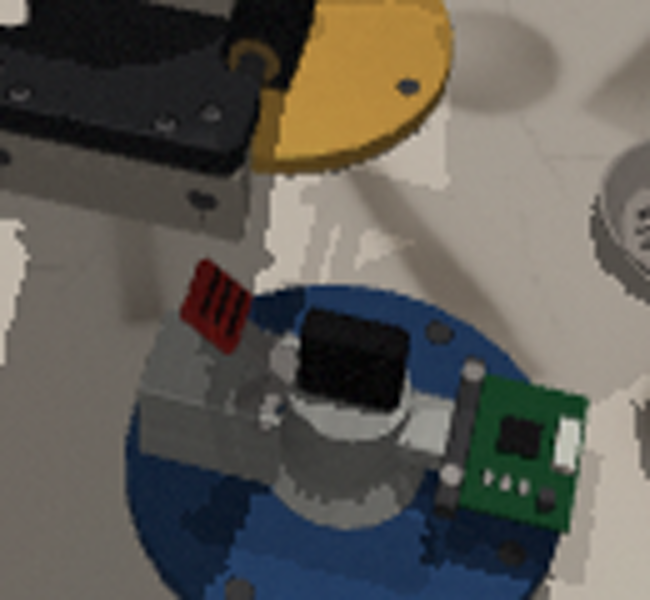

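View pics/t7.png

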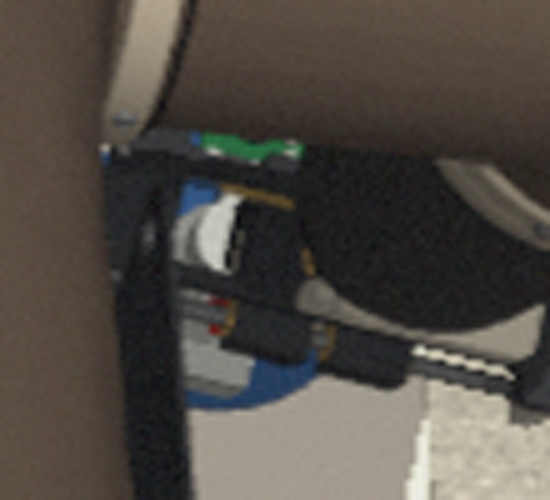

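The holder stands upright on the blue plate. The fin is at (352,360) and the lever is still up, with the red pad at (217,305). I'm pressing the lever now.

step_arm --plan "0 0 0 1.2 0 0 0;0 0 0 1.8 0 0 0;0 0 0 1.6 0 0 0;0 0 0 1 0 0 0;0 0 0 0.5 0 0 0;0 0 0 0.3 0 0 0;0 0 0 0.3 0 0 0;0 0 0 0.3 0 0 0"

```text
clock: 14.52
tool_pos: [0.4853, -0.2391, 0.0878]
orientation: [-179.9, -0.3, 166.7]
force: [-21.5, 10.4, 31.0]
opening: 0.0009
```

step_arm --plan "0 0 0 0.3 0 0 0;0 0 0 0.3 0 0 0;0 0 0 0.3 0 0 0;0 0 0 0.3 0 0 0"

```text
clock: 14.85
tool_pos: [0.4881, -0.2394, 0.0753]
orientation: [-180.0, 0.1, 166.7]
force: [-2.4, 0.8, 2.4]
opening: 0.0006
```

step_arm --plan "0 0 0 0.3 0 0 0;0 0 0 0.3 0 0 0;0 0 0 0.3 0 0 0;0 0 0 0.2 0 0 0;0 0 0 0.1 0 0 0;0 0 0 0 0 0 0"

```text
clock: 15.35
tool_pos: [0.4878, -0.2392, 0.0623]
orientation: [-180.0, -0.0, 166.7]
force: [-0.5, 0.3, 0.8]
opening: 0.0008
```

```bash
python3 -c "
from h import *
from plant import snapshot
a=snapshot('side')
cv2.imwrite('pics/s8.png',cv2.resize(a[205:325,220:350],None,fx=5,fy=5,interpolation=cv2.INTER_CUBIC))
delta(.4883,-.2393,.061)"
```

```text
t 15.4 pos [ 0.4882 -0.2393  0.0624] rpy [-180.      0.    166.74] F [-0.54  0.04  0.24] open 0.0003 q [ -5.5  17.8 -27.8   0.  -44.4 -97.8]
shift cm (tool) [-0.01 -0.    0.14]
```

View pics/s8.png

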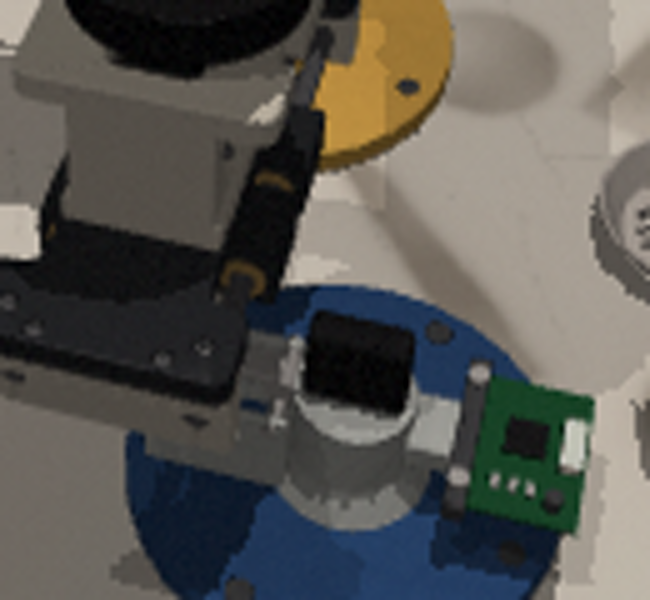

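The holder is still upright and moved only about 1 mm. I'm pressing on to the stop.

step_arm --plan "0 0 0 0.1 0 0 0;0 0 0 0.1 0 0 0;0 0 0 0.1 0 0 0;0 0 0 0 0 0 0;0 0 0 0 0 0 0"

```text
clock: 15.82
tool_pos: [0.4879, -0.2393, 0.0609]
orientation: [-180.0, 0.0, 166.8]
force: [-5.9, 3.6, 16.8]
opening: 0.0006
```

Force rises to 17 N at z = 60.9 mm, where 61 mm was expected for the stop, so the lever is fully down. I'm backing off straight up and away.

step_arm --plan "0 0 0 -0.3 0 0 0;0 0 0 -0.5 0 0 0;0 0 0 -1.5 0 0 0;0 0 0 -2 0 0 0;0 0 0 -2.5 0 0 0;0 0 0 -2.5 0 0 0;0 2 1 -2 0 0 0;0 3 2 0 0 0 0;0 3 3 0 0 0 0;0 2 3 0 0 0 0;0 0 2 0 0 0 0;0 0 0 0 0 0 0"

```text
clock: 16.82
tool_pos: [0.4167, -0.1075, 0.1736]
orientation: [179.9, 0.2, 166.9]
force: [0.4, -0.8, -0.2]
opening: 0.0006
```

```bash
python3 -c "
from h import *
from plant import snapshot
a=snapshot('side');b=snapshot('top')
cv2.imwrite('pics/s9.png',cv2.resize(a[205:325,220:350],None,fx=5,fy=5,interpolation=cv2.INTER_CUBIC))
cv2.imwrite('pics/t9.png',cv2.resize(b[100:240,290:420],None,fx=4,fy=4,interpolation=cv2.INTER_CUBIC))
delta(0,0,0)
r=np.array([np.cos(np.radians(-13.3)),np.sin(np.radians(-13.3))])
for x,z in((-66,61),(-45,84)):
  p=np.append(np.array([.5447,-.2525])+r*x/1000,z/1000);print((proj('side',p)-[220,205])*5,(proj('top',p)-[290,100])*4)
"
```

```text
t 16.92 pos [ 0.4168 -0.1092  0.1731] rpy [1.7997e+02 8.0000e-02 1.6686e+02] F [0.23 0.5  0.04] open 0.0001 q [  11.8   -0.5  -33.1    0.   -57.4 -114.9]
shift cm (tool) [43.1   1.15 17.25]
[166.87628385 324.54145653] [250.60907872 368.54823629]
[225.63694221 296.06809232] [267.47701585 328.2325926 ]
```

View pics/s9.png

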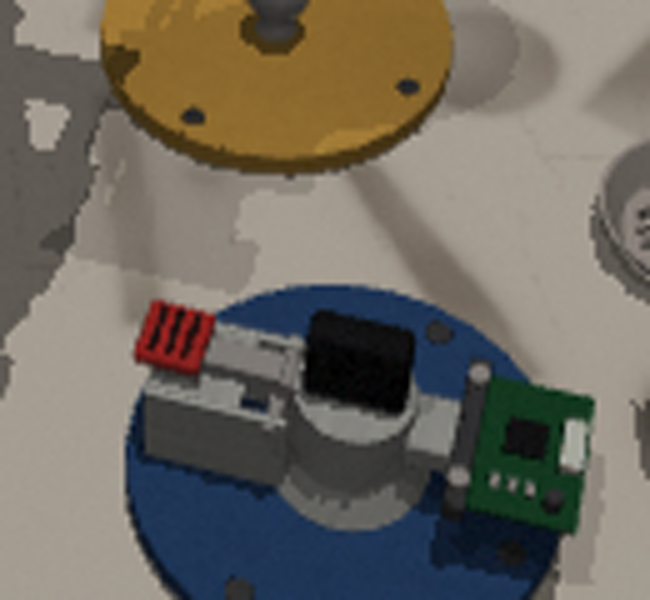

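View pics/t9.png

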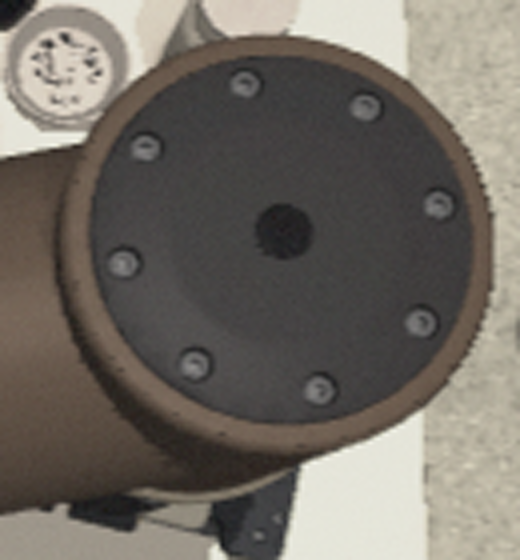

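The side view shows the red pad level at (176,337), near the projected fully-down point and far from the lever-up point at (226,296). The holder sits flat on the blue plate and the arm is clear. In the top view the arm hides the holder. Handing in.

```bash
python3 -c "
from plant import workorder
print(workorder.close_job())"
```

```text
the job is handed in; nothing more can be done
None
```

I lifted the holder by its fin, set it on the blue stand with the lever still up, then pressed the lever to its stop and backed the arm away. I handed the job in at about 17 s; it gave no verdict.

**Seating:** the holder touched the plate with the fingertips at 57.3 mm, against 57.5 mm predicted. After release, the picture showed it flat and upright with the lever up.

**Latching:** force rose to about 17 N with the fingertips at 60.9 mm, where I expected the stop at 61 mm. The last side view shows the pad level, within about 3 pixels of the projected fully-down position. Most of that gap matches the known camera offset and the small slide below.

**Checks that disagreed or were missing:**
- The two cameras put the stand centre about 4 mm apart in y, so I used the average.
- At first touch the wrist force was briefly about 39 N, part of it sideways. The holder slid roughly 1 mm, which should be well inside the 10 mm allowed.
- The arm blocked the top camera at the end, so the final check rests on the side view alone.

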